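# Shut a specimen cup into its cam-locked travel holder

### The job

Secure the specimen cup in the travel holder for the drive: push the cam's lever round until the cam stands fully at its low point, clear of the slide's ear, and only then push the slide fully forward to its stop, up to the cup, and at last push the lever all the way back so that the cam's lobe stands behind the ear. Work with the fingertips only: pinch and lift nothing, do not touch the cup, and leave the tape roll, the dropper bottle and the dish where they stand.

Things in the scene. Friction and masses are not known exactly. Their poses are not given: they have to be found in the camera images.
- dock: Travel holder, fixed on the worktop: flat grey base plate 250 (x) x 144 (y) x 10 mm. Origin at the centre of its underside; x forward (the way the slide is pushed), y left, z up. The slide runs along y = +27 mm, the cup's nest (ring wall, top 28 mm up) is at x = +84, y = +27 mm. Two lever stops, 32 mm high, stand 34 mm from the pivot at directions 203 and 340 deg (from x, anticlockwise).
- cam_pivot (a point): Top of the cam's upright pivot, 38 mm above the worktop, at x = 0, y = -29 mm of the holder. The lever is a flat arm, top 33 mm above the worktop; its direction from the pivot, from the holder's x and anticlockwise from above, is -37 deg minus the cam angle: forward and right at low, back and right (-140 deg) at high. From high to low its pin swings forward round the right side.
- cam (a joint): Angle of the dark steel cam plate (rad), growing clockwise from above. 0 = low point, at a stop: the lobe points back, clear of the slide. 1.8 = high, at the other stop: the lobe (25 mm from the pivot) points left across the ear's path. Starts between 1.2 and 1.8. Stays where it is left (friction about 2 N at the lever's pin).
- lever_pin (a point): Centre of the top of the lever's upright black pin: 14 mm thick, round, from 33 to 66 mm above the worktop, 55 mm from the pivot.
- slide (a joint): Travel of the steel follower slide along the holder's x (m): 0 = back, 0.055 = fully forward at its stop. Starts at 0 to 0.010; friction 1.5 N, stays where left. At home its jaw is 4 mm off the cup.
- ear (a point): Centre of the top of the slide's ear, a bar 8 mm thick (x) sticking out to the right of the slide, 16 to 26 mm above the worktop; its end passes 13 mm left of the cam's pivot. The raised lobe (reach 25 mm) blocks it, the low cam (11 mm) lets it pass. With the slide home its back is 12 mm ahead of the pivot, so the cam can be turned up behind it.
- push_plate (a point): Middle of the rear face of the slide's upright steel push plate: the face looks back along the holder's -x, is 44 mm wide (y), and reaches from 15 to 67 mm above the worktop; this point is 45 mm above the worktop. The plate is 8 mm thick. Free space behind it.
- plate_middle (a point): Centre of the top edge of the same push plate (67 mm above the worktop).
- cup: Specimen cup with a screw lid, 62 mm round, 72 mm high, standing loose in the nest, its lid's top 82 mm above the worktop. Origin at the centre of its underside.
- tape: Roll of masking tape, 54 mm round, 19 mm high, lying to the left of the holder. Origin at the centre of its underside.
- stain: Brown dropper bottle with a black top, 44 mm round, 108 mm high, standing to the left of the holder's front end. Origin at the centre of its underside.
- dish: Small white culture dish, 60 mm round, 14 mm high, lying to the right of the holder. Origin at the centre of its underside.

How it is judged:
On the way, in this order (a step that is already met when the one before it is completed fails the run):
1. the cam is turned to its low point while the slide is still back (value of joint cam below 0.25 rad and value of joint slide below 0.03 m), for 0.2 s.
2. the slide is pushed home with the cam low (value of joint slide above 0.05 m and value of joint cam below 0.45 rad), for 0.2 s.
At the end, for the whole second after the job is handed in: The slide is home (within 5 mm of its stop), the cam is back at its high point behind the ear (within 0.2 rad of its stop), at rest, and the cup stands upright in its nest, moved less than 12 mm (value of joint slide above 0.05 m and value of joint cam above 1.6 rad and z of cup in the frame of dock below 0.014 m and angle between cup's own z axis and vertical below 0.1 rad and distance of cup from where it was at the start of the episode below 0.012 m and linear speed of cup below 0.02 m/s and velocity of joint cam below 0.05 rad/s); the robot touches nothing.
It fails at once if the slide is pushed forward into the cam before the cam is low (value of joint slide between 0.018 and 0.045 m and value of joint cam above 0.5 rad).
It fails at once if the lever's pin is pinched between the fingers (horizontal distance between the grasp point and lever_pin below 0.006 m and z of the grasp point in the frame of lever_pin below 0.008 m).
It fails at once if the push plate is pinched between the fingers (x of the grasp point in the frame of plate_middle between -0.003 and 0.003 m and y of the grasp point in the frame of plate_middle between -0.022 and 0.022 m and z of the grasp point in the frame of plate_middle below 0.008 m).
It fails at once if the robot touches the cup, or it is lifted or tipped (contact force between any of the fingers, the arm and cup above 0.5 N or height (world z) of cup above 0.022 m or angle between cup's own z axis and vertical above 0.3 rad).
It fails at once if the tape roll, the dropper bottle or the dish is moved or lifted (distance of any of tape, stain, dish from where it was at the start of the episode above 0.015 m).
It also fails if it takes over 64 s, if anything falls off the work surface, if the arm or the gripper's body presses on something with over 40 N, if the wrist force passes 120 N, or if a joint passes its speed limit or range.

### The arm

A 6-joint arm with a two-finger parallel gripper is mounted at the origin on a cart in front of the work surface, level with it; the furniture and walls round the work are solid. World frame = base frame: x ahead of the robot, y to its left, z up, the work surface at z = 0. Lengths are in m, angles in rad, forces in N, time in s.
With the tool pointing down it reaches from about 0.35 to 0.975 m from the base axis. Payload 7.1 kg.
Tool frame: the origin (TCP) lies midway between the tips of the shut fingers; the grasp point (between the pads) lies 19 mm behind it; z points along the fingers, y is the line along which they close (so a half turn about z gives the same grasp; the last joint's range is limited). The gripper opens to 88 mm and grips with 3 to 60 N. Pads are 20 mm wide; open, the fingers measure 115 mm over their backs; the gripper's body (75 mm by 178 mm) begins 61 mm behind the grasp point.
Start: joints at [1.176, 0.423, 1.63, -0, 1.089, -0.019], TCP at [0.229, 0.581, 0.191] pointing down, gripper open.
Joint ranges: [-3, 3], [-0.9, 2.11], [0.09, 2.58], [-1.31, 4.45], [0.11, 2.69], [-2.54, 2.54]. Speed limits (rad/s): [2.39, 2.39, 3.01, 3.14, 3.14, 3.14].

### API

Orientations are given as a unit quaternion [w, x, y, z].
In Python, from station import move_pose, movel, movej, command_gripper, wait, inverse_kinematics, read_camera, camera_info, MotionError, job_done, get_time, get_joint_pos, get_qvel, get_effort, get_tcp_pos, get_ee_rot, get_ft_force, get_ft_torque, get_grip_width, get_finger_force gives the robot as it stands. Calls block until the motion is done:
- move_pose(position, orientation): joint-space move of the TCP to a pose.
- movel(position, frame=None, v=0.15, until_force=None): straight line of the TCP; frame=None keeps the orientation; v is the mean speed in m/s. With until_force (N) it stops when the force on the tool has changed by that much, and returns True; else False.
- movej(angles): joint-space move.
- command_gripper(opening): opening from 0.0 (shut) to 1.0 (fully open); the grip force is fixed at half the most; returns when the fingers have stopped.
- wait(seconds).
- inverse_kinematics(position, orientation): joint angles nearest the present ones, or None.
- read_camera(name): name is "scene" or "side" or "wrist"; returns the picture (384x512x3 uint8, red, green, blue); there is no depth.
- camera_info(name): a dict with "intrinsics" (3x3 intrinsics, pixels), "T" (4x4, takes a point from camera to world coordinates); the wrist camera has in their place "tool_from_camera" (4x4, takes a point from camera to tool coordinates, whose origin is the TCP and whose axes are the flange's). Camera axes: x right, y up, looking along -z (the intrinsics and any distortion apply to the point x, -y, -z); pixel columns grow to the right and rows downward; lengths in m; the calibration is good to about 2 mm. A picture is of the moment at which its call begins: read the wrist's pose just before it. camera_info takes no time and is no camera call.
A pose or a line that the arm cannot do raises MotionError and nothing moves.
- job_done(): hands the job in; it is judged then, once.
Readings, each from a call of its own:
- get_time(): time.
- get_joint_pos(): joint angles.
- get_qvel(): joint speeds.
- get_effort(): joint torques, N m.
- get_tcp_pos(): TCP position.
- get_ee_rot(): TCP orientation.
- get_ft_force(): force on the tool from outside, world axes, zero at the start.
- get_ft_torque(): the same for the moment, N m.
- get_grip_width(): opening from 0.0 (shut) to 1.0 (fully open).
- get_finger_force(): force on a finger pad.
Only numpy, scipy, OpenCV 4.12 (cv2) and the standard library are available. Lean on these libraries where they do the work, as an engineer would, in place of code of your own. Each camera call takes 0.05 s, during which the arm holds its last target. There are 200 camera calls.

## Working session

There is one attempt and no reset: what is moved stays moved. The work goes in short steps, each a Python script; the robot and the scene stay as the last script left them, time stands still between calls to the robot, and variables do not carry over. Pictures are saved under pics/ and viewed, at most 10 in all, crops included, and the job is handed in when it is done.

```bash
mkdir -p pics; python3 - <<'E'
from station import *
import cv2, numpy as np
for n in ["scene","side"]:
    im=read_camera(n); cv2.imwrite(f"pics/{n}0.png",cv2.resize(im[:,:,::-1],(800,600),interpolation=cv2.INTER_CUBIC))
    cv2.imwrite(f"pics/{n}_raw.png",im[:,:,::-1])
    i=camera_info(n); print(n,i)
print(camera_info("wrist"),get_ee_rot(),get_tcp_pos(),get_time())
E
```

```text
scene {'intrinsics': array([[399.32001956,   0.        , 256.36136434],
       [  0.        , 399.32001956, 198.29706331],
       [  0.        ,   0.        ,   1.        ]]), 'T': array([[-0.28050359,  0.48981509, -0.8254689 , -0.18649029],
       [-0.95984965, -0.14540566,  0.23988715,  0.40537438],
       [-0.0025275 ,  0.85961524,  0.51093566,  0.51526003],
       [ 0.        ,  0.        ,  0.        ,  1.        ]])}
side {'intrinsics': array([[402.18922334,   0.        , 255.23468757],
       [  0.        , 402.18922334, 189.79192036],
       [  0.        ,   0.        ,   1.        ]]), 'T': array([[ 0.93401601, -0.17268311,  0.31272134,  0.77610753],
       [ 0.35668472,  0.49920674, -0.78966363, -0.44760896],
       [-0.01975103,  0.84910139,  0.52786051,  0.52030427],
       [ 0.        ,  0.        ,  0.        ,  1.        ]])}
{'intrinsics': array([[312.19509897,   0.        , 245.54228342],
       [  0.        , 312.19509897, 190.80697302],
       [  0.        ,   0.        ,   1.        ]]), 'tool_from_camera': array([[ 1.47557788e-04,  9.59330994e-01,  2.82283585e-01,
         7.78817391e-02],
       [ 9.99999924e-01, -2.43129253e-04,  3.03537492e-04,
         1.04402313e-04],
       [ 3.59824321e-04,  2.82283519e-01, -9.59330957e-01,
        -1.93922721e-01],
       [ 0.00000000e+00,  0.00000000e+00,  0.00000000e+00,
         1.00000000e+00]])} [-1.55382262e-04  1.86808072e-01  9.82396178e-01 -6.84954596e-04] [0.22914203 0.5809022  0.19046323] 0.1
```

View pics/scene0.png

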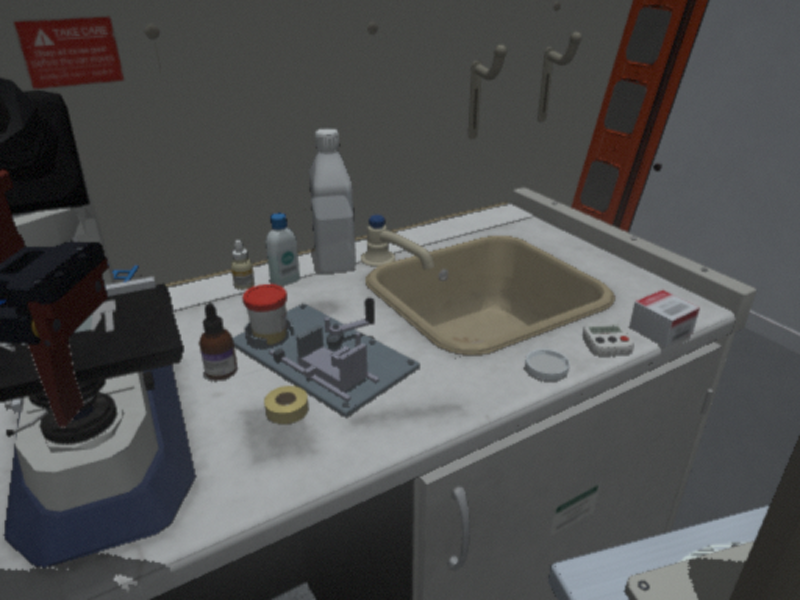

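View pics/side0.png

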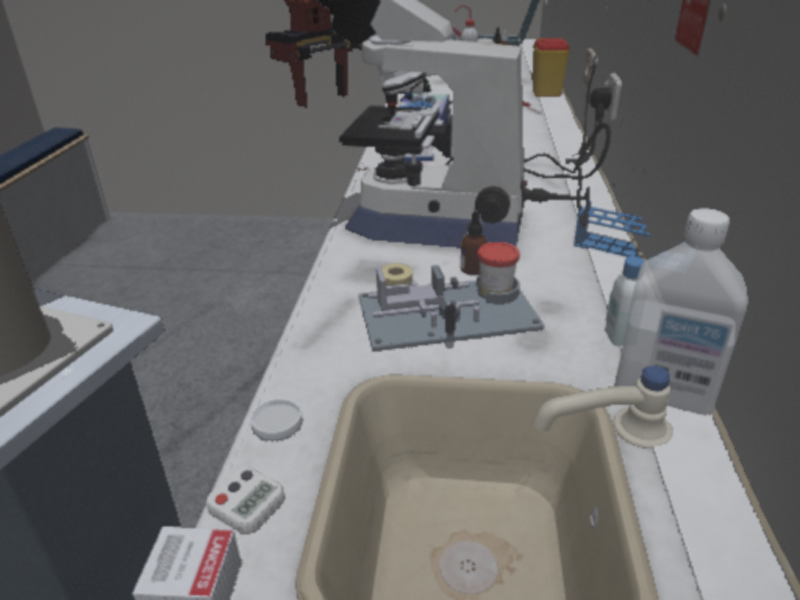

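The scene view shows the holder at about (325,355), with the pin at (370,310). The side view shows it at (450,312), with the pin at (450,318). I'll enlarge both.

```bash
python3 - <<'E'
import cv2, numpy as np
a=cv2.imread("pics/scene_raw.png")[172:268,140:276]; b=cv2.imread("pics/side_raw.png")[148:226,222:352]
f=lambda i:cv2.convertScaleAbs(cv2.resize(i,None,fx=5.8,fy=5.8,interpolation=cv2.INTER_CUBIC),alpha=1.5)
cv2.imwrite("pics/c1.png",f(a)); cv2.imwrite("pics/c2.png",f(b)); print(f(a).shape,f(b).shape)
E
```

```text
(557, 789, 3) (452, 754, 3)
```

View pics/c1.png

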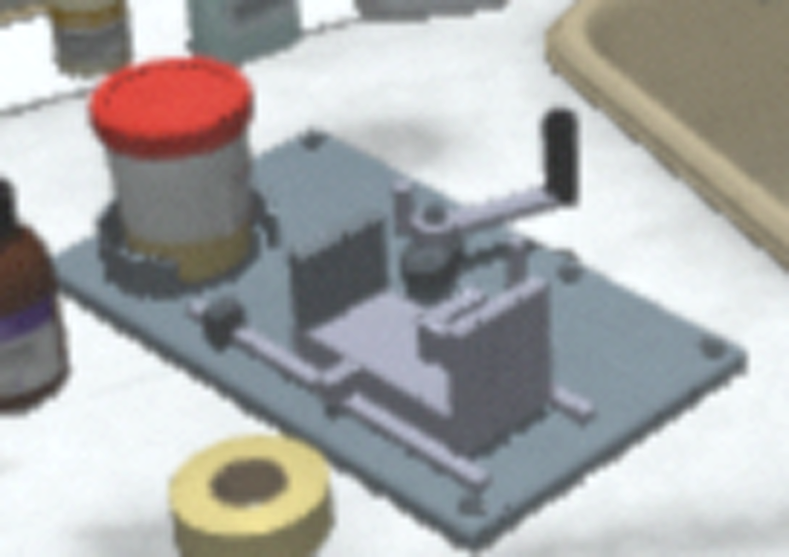

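View pics/c2.png

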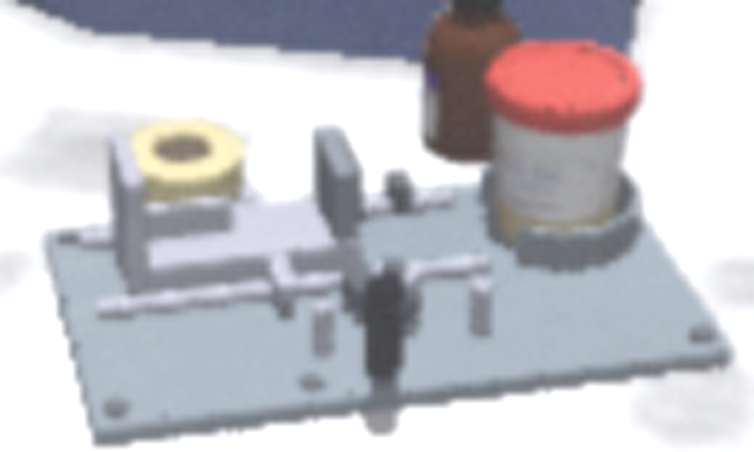

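Plate corners (top face), pin top and push plate edges can be read from these two crops, for example pin top at c1 (562,113) and c2 (390,268). I'll fit the dock pose to them.

```bash
cat >h.py <<'E'
import numpy as np, cv2
from station import *
def proj(P,info,T=None):
    T=info["T"] if T is None else T
    p=(np.atleast_2d(P)-T[:3,3])@T[:3,:3]; K=info["intrinsics"]
    return np.c_[K[0,0]*p[:,0]/-p[:,2]+K[0,2], K[1,1]*-p[:,1]/-p[:,2]+K[1,2]]
def d2w(p,d):
    c,s=np.cos(d[2]),np.sin(d[2]); p=np.atleast_2d(np.array(p,float))
    return np.c_[d[0]+c*p[:,0]-s*p[:,1], d[1]+s*p[:,0]+c*p[:,1], p[:,2]]
E
python3 - <<'E'
from h import *
from scipy.optimize import least_squares
o={"scene":(140,172),"side":(222,148)}
px={"scene":[(470,540),(60,268),(742,352),(315,130),(562,113),(452,343),(548,283)],
 "side":[(48,235),None,(97,435),(728,350),(390,268),(112,137),(120,183)]}
# pin angle th, plate x xp
def model(q):
    d=q[:3]; th=-np.deg2rad(37)-q[3]
    L=[[-.125,.072,.01],[.125,.072,.01],[-.125,-.072,.01],[.125,-.072,.01],[.055*np.cos(th),-.029+.055*np.sin(th),.066],[q[4],.049,.067],[q[4],.005,.067]]
    return d2w(L,d)
def res(q,full=False):
    r=[]
    for n in px:
        uv=proj(model(q),camera_info(n))
        for p,u in zip(px[n],uv):
            if p: r.append(u-((np.array(p)+.5)/5.8-.5+o[n]))
    return np.array(r) if full else np.ravel(r)
for y0 in (0,):
  s=least_squares(res,[.6,.2,0.3,1.5,-.09],loss="soft_l1")
  print(s.x,s.cost); print(res(s.x,True).round(1))
E
```

```text
[ 0.55286661  0.30905493  0.54897125  1.22148994 -0.09791063] 10.450905814505296
[[-0.2 -0.2]
 [-4.3 -0.9]
 [ 1.4 -0. ]
 [ 0.1 -0.4]
 [-0.9  0.4]
 [ 0.5 -0.8]
 [ 0.1  0.1]
 [-1.2 -0.8]
 [-1.  -0.8]
 [ 1.4 -0.1]
 [-0.2  2.4]
 [-0.7 -1.1]
 [ 0.9  0.4]]
```

```bash
cat >>h.py <<'E'
def quat(deg): # tool down, tool x towards world angle deg
    a=np.deg2rad(deg)/2; return [0,np.cos(a),np.sin(a),0]
def snap(name):
    from scipy.spatial.transform import Rotation as R
    p=get_tcp_pos(); q=get_ee_rot(); im=read_camera("wrist")
    T=np.eye(4); T[:3,:3]=R.from_quat([q[1],q[2],q[3],q[0]]).as_matrix(); T[:3,3]=p
    T=T@camera_info("wrist")["tool_from_camera"]
    cv2.imwrite(f"pics/{name}.png",im[:,:,::-1]); np.save(f"pics/{name}.npy",T)
    cv2.imwrite(f"pics/{name}_v.png",cv2.convertScaleAbs(cv2.resize(im[:,:,::-1],(800,600),interpolation=cv2.INTER_CUBIC),alpha=1.4))
E
python3 - <<'E'
from h import *
movel([.17,.43,.28]); 
move_pose([.43,.17,.28],quat(120))
command_gripper(0)
move_pose([.598,.231,.20],quat(120))
snap("w1"); print(get_time(),get_tcp_pos(),get_joint_pos())
E
```

```text
5.05 [0.59727539 0.2307744  0.20085498] [ 3.50120291e-01  4.35227641e-01  1.58632856e+00  5.67976033e-06
  1.11979703e+00 -1.73503105e-01]
```

View pics/w1_v.png

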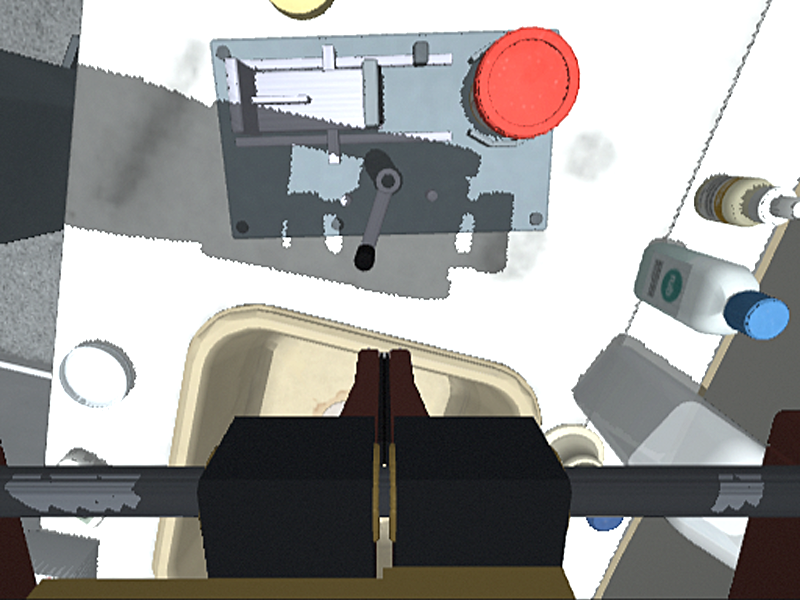

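The wrist view shows the dock corners at (212,42), (232,238) and (546,230), the pivot at (388,180), the pin top at (364,260) and the lid centre at (527,82).

```bash
python3 - <<'E'
from h import *
from scipy.optimize import least_squares
T=np.load("pics/w1.npy"); I=camera_info("wrist")
px=np.array([(212,42),(232,238),(546,230),(388,180),(527,82),(364,259),(225,57),(232,137)])
raw=(px+.5)/1.5625-.5
def model(q):
    th=-np.deg2rad(37)-q[3]
    return d2w([[-.125,.072,.01],[-.125,-.072,.01],[.125,-.072,.01],[0,-.029,.038],[.084,.027,.082],[.055*np.cos(th),-.029+.055*np.sin(th),.066],[q[4],.049,.067],[q[4],.005,.067]],q)
res=lambda q:(proj(model(q),I,T)-raw).ravel()
s=least_squares(res,[.553,.309,.549,1.22,-.098],loss="soft_l1")
print(s.x,s.cost);print(s.fun.reshape(-1,2).round(1)); np.save("dock.npy",s.x)
E
```

```text
[ 0.553919    0.30866848  0.55702789  1.26861943 -0.0978127 ] 7.859404849325497
[[-3.  -2.2]
 [-0.1  1.3]
 [ 1.3 -0.2]
 [-0.   0.5]
 [ 0.6  0.1]
 [-0.3  1.5]
 [-0.5  0.3]
 [ 0.5 -2.3]]
```

```bash
cat >>h.py <<'E'
D=np.load("dock.npy") if __import__("os").path.exists("dock.npy") else None
def tip(c,o,z,R=.055):
    "finger pose beside the pin at cam angle c; o: offset along ccw tangent"
    f=-np.deg2rad(37)-c
    p=[R*np.cos(f)-o*np.sin(f), -.029+R*np.sin(f)+o*np.cos(f), z]
    return d2w(p,D)[0], quat(np.rad2deg(f+D[2])+180)
E
python3 - <<'E'
from h import *
c0=D[3]
p,q=tip(c0,-.034,.12); move_pose(p,q)
p,q=tip(c0,-.034,.046); print(movel(p,q,v=.1,until_force=8), get_ft_force())
cs=np.linspace(c0,-.1,11)
for c in cs:
    p,q=tip(c,-.019,.046); hit=movel(p,q,v=.05,until_force=10)
    print(round(c,2),hit,get_ft_force().round(1),round(get_time(),1))
    if hit: break
p=get_tcp_pos(); print(p)
E
```

```text
False [ 0.2823661  -0.5169335   0.26277171]
1.27 False [ 0.2 -0.3 -0. ] 6.9
1.13 False [-0.3 -0.2  0.8] 7.2
0.99 False [ 0.6 -0.2  0.3] 7.5
0.86 False [ 0.7 -0.4  0.3] 7.8
0.72 False [0.2 0.7 0.1] 8.1
0.58 False [ 1.  -0.2  0. ] 8.4
0.45 False [-0.3  0.1  0.6] 8.7
0.31 False [-1.1 -0.3 -0.8] 9.0
0.17 False [-0.2  0.3 -0. ] 9.3
0.04 False [ 0.1 -0.2  0.6] 9.6
-0.1 False [ 1.1  0.4 -1.2] 9.9
[0.624162   0.26538971 0.04593386]
```

Little force was felt, so I'll check with a picture.

```bash
python3 - <<'E'
from h import *
snap("w2")
T=np.load("pics/w2.npy"); I=camera_info("wrist")
for c in (0,.3,1.27):
    f=-np.deg2rad(37)-c
    print(c,proj(d2w([.055*np.cos(f),-.029+.055*np.sin(f),.066],D),I,T)*1.5625)
E
```

```text
0 [[418.74059619 364.17868366]]
0.3 [[377.48252436 354.62113763]]
1.27 [[286.768354   253.35773063]]
```

View pics/w2_v.png

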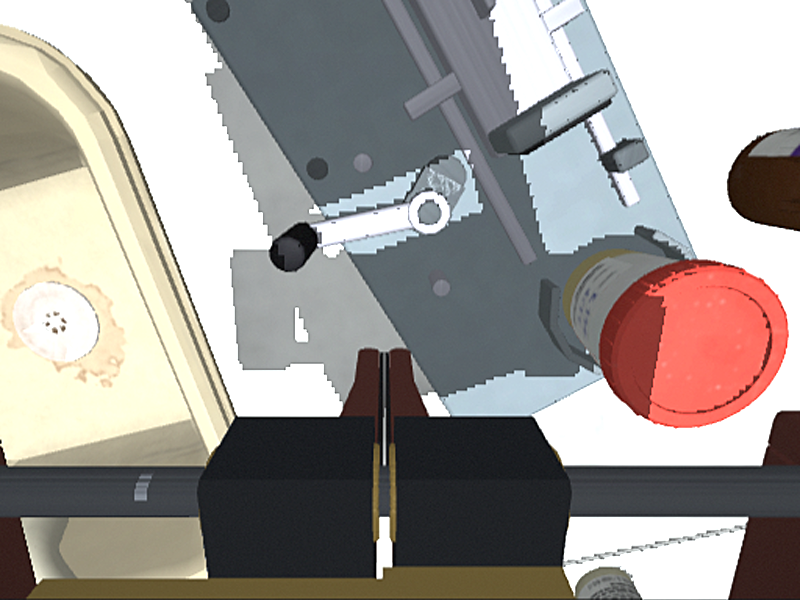

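The lever still sits at about 1.27 rad, with the pin at (288,248), so the finger seems to have missed it. I'll repeat the approach in small steps and record scene-camera crops in one mosaic.

```bash
python3 - <<'E'
from h import *
c0=D[3]; ims=[]
def shot():
    print(get_tcp_pos().round(4),get_ft_force().round(1),get_grip_width(),round(get_time(),1))
    for n,(r,c) in {"scene":(165,170),"side":(130,230)}.items():
        a=read_camera(n)[r:r+95,c:c+130,::-1]; ims.append(cv2.convertScaleAbs(cv2.resize(a,None,fx=2,fy=2,interpolation=cv2.INTER_CUBIC),alpha=1.5))
p=get_tcp_pos(); movel([p[0],p[1],.12]); 
p,q=tip(c0,-.034,.12); move_pose(p,q)
p,q=tip(c0,-.034,.046); movel(p,q,v=.1); shot()
p,q=tip(c0,-.019,.046); movel(p,q,v=.05); shot()
p,q=tip(c0,-.008,.046); movel(p,q,v=.03,until_force=6); shot()
cv2.imwrite("pics/m1.png",np.vstack([np.hstack(ims[0::2]),np.hstack(ims[1::2])]))
E
```

```text
[0.5481 0.2233 0.0464] [ 0.2 -0.6  0.9] 0.00703985572192873 12.8
[0.5626 0.2263 0.046 ] [-0.8  0.8  0.2] 0.0025169354366586295 13.3
[0.5731 0.2286 0.0459] [-1.   0.9  0.2] 0.002519107138166969 13.9
```

View pics/m1.png

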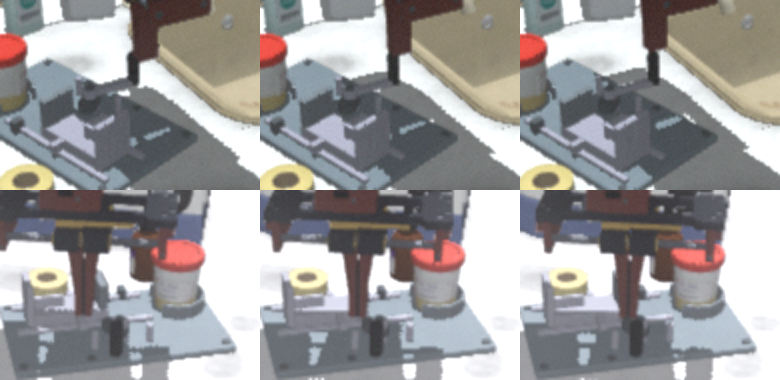

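```bash
python3 - <<'E'
from h import *
from scipy.optimize import least_squares
def tri(a,b):
    f=lambda P:np.r_[proj(P,camera_info("scene"))[0]-a,proj(P,camera_info("side"))[0]-b]
    s=least_squares(f,[.57,.23,.05]);return s.x.round(4),s.fun.round(1)
print("finger",tri((235.5,189.5),(284,192)))
print("pin",tri((236.5,191.3),(288.5,194)))
print(proj([[.5731,.2286,.0459],[.5806,.230,.066]],camera_info("scene")),proj([[.5731,.2286,.0459],[.5806,.230,.066]],camera_info("side")))
E
```

```text
finger (array([0.5722, 0.2322, 0.0751]), array([ 0.5,  0.6,  0.5, -0.5]))
pin (array([0.58  , 0.231 , 0.0694]), array([-0.7, -0.7, -0.6,  0.7]))
[[237.82585397 200.80314335]
 [236.19150381 191.65863664]] [[284.14659181 204.11398133]
 [287.97557958 196.39343174]]
```

```bash
python3 - <<'E'
from h import *
print(proj([[.229,.581,.190],[.229,.581,.22]],camera_info("side"))*1.5625)
ims=[]
for n,(r,c) in {"scene":(165,195),"side":(150,245)}.items():
    a=read_camera(n)[r:r+60,c:c+70,::-1]; ims.append(cv2.convertScaleAbs(cv2.resize(a,None,fx=5.6,fy=5.6,interpolation=cv2.INTER_CUBIC),alpha=2.5))
cv2.imwrite("pics/m2.png",np.hstack(ims))
E
```

```text
[[324.11565728 118.77559588]
 [322.75375265 102.29118728]]
```

View pics/m2.png

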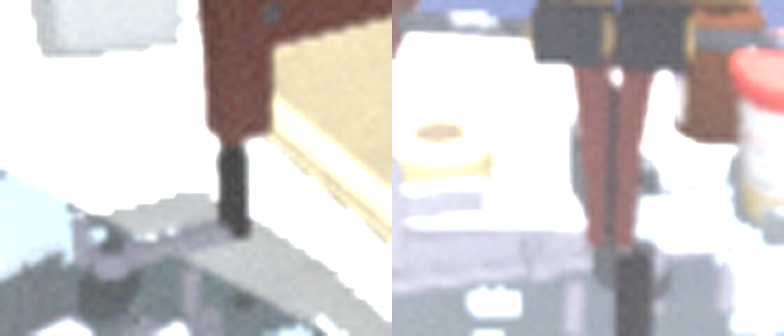

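The enlarged view shows the finger ends at about z 0.075, just above the pin, although the TCP reads 0.046. The real fingertips are therefore about 29 mm behind the stated TCP, so I'll work 26 mm lower with force guards.

```bash
python3 - <<'E'
from h import *
c0=D[3]; Z=.020
p,q=tip(c0,-.034,.046); movel(p,q,v=.1)
p,q=tip(c0,-.034,Z); print(movel(p,q,v=.04,until_force=6), get_ft_force().round(1),get_tcp_pos())
for c in np.linspace(c0,-.1,11):
    p,q=tip(c,-.019,Z); hit=movel(p,q,v=.05,until_force=10)
    print(round(c,2),hit,get_ft_force().round(1),round(get_time(),1))
    if hit: break
im=[read_camera(n)[r:r+60,c:c+75,::-1] for n,(r,c) in {"scene":(165,195),"side":(150,245)}.items()]
cv2.imwrite("pics/m3.png",cv2.convertScaleAbs(cv2.resize(np.hstack(im),None,fx=5.2,fy=5.2,interpolation=cv2.INTER_CUBIC),alpha=2.3))
E
```

```text
False [-0.4  0.1  0.1] [0.54778928 0.22313615 0.02001749]
1.27 False [0.4 0.  0.1] 15.8
1.13 False [ 0.1 -1.   0.6] 16.1
0.99 False [-0.4  0.2  0. ] 16.4
0.86 False [0.5 0.2 0.3] 16.7
0.72 False [ 0.3  0.6 -0.9] 17.0
0.58 False [-0.9  0.1 -0.5] 17.3
0.45 False [-0.9  0.4  0.3] 17.6
0.31 False [-0.5 -0.7  0.4] 17.9
0.17 False [ 1.  -0.2 -0.1] 18.2
0.04 False [-0.3 -0.4 -0.2] 18.6
-0.1 True [ 0.2 -5.3  5.2] 18.8
```

View pics/m3.png

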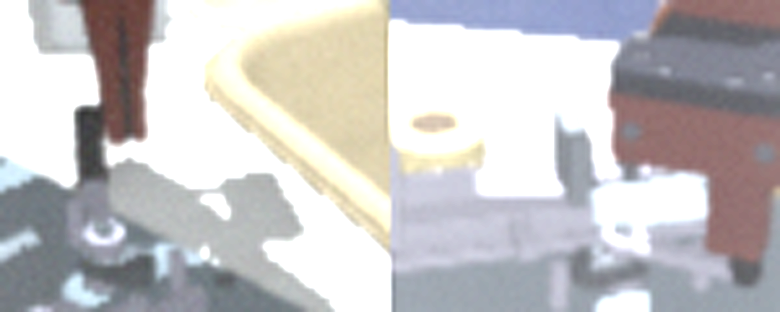

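```bash
python3 - <<'E'
from h import *
for c in (0,.15,.3):
    f=-np.deg2rad(37)-c; print(c,proj(d2w([.055*np.cos(f),-.029+.055*np.sin(f),.066],D),camera_info("scene")).round(1))
print("seen 212.3,185.5")
p,q=tip(-.05,-.036,.020); movel(p,q,v=.08); movel([p[0],p[1],.10],v=.15)
q=quat(np.rad2deg(D[2])+90); X=lambda x,z:d2w([x,.027,z],D)[0]
move_pose(X(-.14,.10),q)
print(movel(X(-.14,.018),q,v=.1,until_force=6),get_tcp_pos())
inv=lambda p:((p[:2]-D[:2])@np.array([np.cos(D[2]),np.sin(D[2])]))
hit=movel(X(-.035,.018),q,v=.04,until_force=9)
print(hit,"x dock",inv(get_tcp_pos()),get_ft_force().round(1),get_time())
E
```

```text
0 [[211.2 185.8]]
0.15 [[214.7 185.5]]
0.3 [[218.3 185.6]]
seen 212.3,185.5
False [0.42121346 0.25777024 0.01835846]
True x dock -0.0532679252201963 [-0.1  0.6 -0.3] 23.8833
```

```bash
python3 - <<'E'
from h import *
q=get_ee_rot(); X=lambda x,z:d2w([x,.027,z],D)[0]
movel(X(-.075,.018),v=.1); movel(X(-.075,.11),v=.2)
def tp(c,o,z): return tip(c,o,z)[0], quat(np.rad2deg(-np.deg2rad(37)+D[2]-.6*c)+90)
p,q=tp(0,.038,.11); move_pose(p,q)
p,q=tp(0,.038,.024); print(movel(p,q,v=.1,until_force=6),get_time())
for c in np.linspace(0,2.0,14):
    p,q=tp(c,.017,.024); hit=movel(p,q,v=.05,until_force=9)
    if hit: break
print(round(c,2),hit,get_ft_force().round(1),get_time())
p,q=tp(c,.036,.024); movel(p,v=.08); movel([p[0],p[1],.15],v=.15)
move_pose([.598,.231,.20],quat(120)); snap("w3"); print(get_time())
E
```

```text
False 26.5167
1.85 True [ 6.5 -1.6 -2.4] 30.8667
33.7333
```

View pics/w3_v.png

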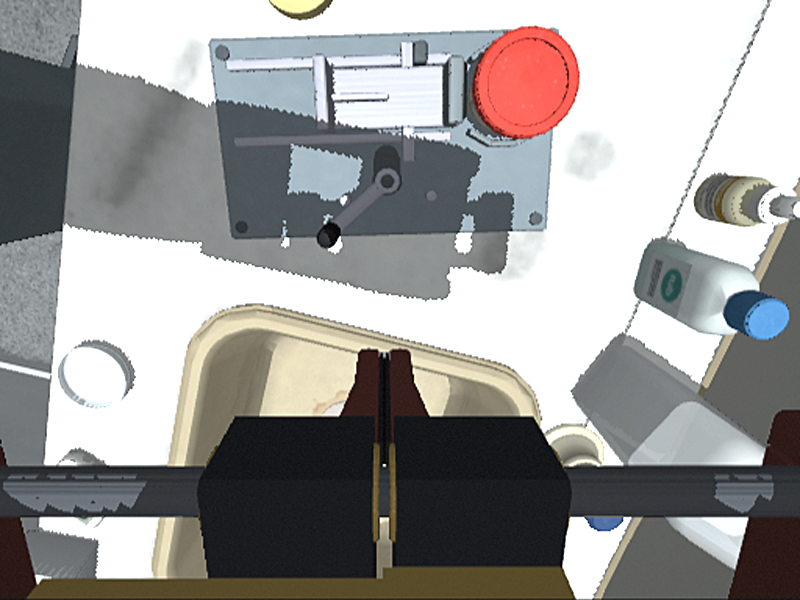

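The picture shows the slide home next to the cup, which hasn't moved from (527,82). The lever points back-right with its pin at (328,237), the lobe is behind the ear at (388,155), and the tape roll and dish have not moved. Handing in.

```bash
python3 - <<'E'
from h import *
T=np.load("pics/w3.npy");f=lambda c:-np.deg2rad(37)-c
for c in (1.6,1.7,1.8): print(c,proj(d2w([.055*np.cos(f(c)),-.029+.055*np.sin(f(c)),.066],D),camera_info("wrist"),T)*1.5625)
print(job_done())
E
```

```text
1.6 [[338.61149066 249.12606643]]
1.7 [[332.22242908 244.01771098]]
1.8 [[326.3242998  238.28214277]]
the job is handed in; nothing more can be done
None
```

I handed the job in at about 34 s of the 64 s; no verdict came back. By the last camera check the slide is home and the cam is at its high stop (about 1.8 rad) behind the ear. In that picture the cup hadn't moved, and neither had the tape roll or the dish; the dropper bottle was out of view. The first lever push passed over the pin without touching it, because the real fingertips sit about 29 mm above the stated TCP, so I repeated it lower.

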